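Unlatch the slant-front display case and fill the gap in its bottle row

TASK

Unlatch the sliding pane of the little display case by giving its wing knob a clockwise quarter turn, then slide the pane all the way to the left, to its stop, and leave it open for the next delivery. Stand the loose tincture bottle gently and upright on the raised ledge inside, in the middle of the gap in the row, without disturbing its neighbours or the mug and honey jar outside.

Things in the scene. Friction and masses are not known exactly. Their poses are not given: they have to be found in the camera images.
- case: Fixed wood-and-aluminium display case, 140 deep x 360 wide x 214 mm high. Origin: centre of its underside, on the counter; x away from the robot, y left along its width, z up. Robot side: a wood wall 122 mm high, above it an opening sloping up and away at 30 degrees from level. A fixed clear pane shuts its left half, the sliding pane its right half and passes over the fixed one
- slope (a point): Middle of the sloping opening, on the underside of the sliding pane's frame (frame 8 mm thick). Axes: x up-slope and away, y left as the case's, z outward along the slope's normal (30 degrees from vertical, leaning toward the robot). The opening is 132 mm along x and spans y -168 to +168 mm; tracks and wood ends stand up to 10 mm proud
- gap (a point): Middle of the gap in the bottle row, on top of the ledge: where the centre of the loose bottle's underside belongs. Axes as the case's. The ledge is 52 mm deep (x), centred here, 26 mm above the counter, 16 mm above the case floor. Neighbours' axes about 68 mm away along y, each side. With the pane open nothing is above; the upper track, 35 to 55 mm beyond in x, is 187 mm high from here
- pane (a joint): Sliding pane, aluminium frame 132 x 174 mm round a clear sheet: m moved left along the case's y. 0 = shut, 0.152 = open at its stop, which bares the case's y from -167 to -15 mm. Runs with 1 to 2 N of friction, stays where left. The latch cam holds it shut (a few mm of play) until the knob is at about 1.15 rad or more
- latch (a joint): Wing knob of the cam latch, rad, growing clockwise seen from outside, facing the slope. 0 = locked, wing pointing up-slope; 1.57 = released, at its stop, wing crosswise (along the case's y). Friction about 0.05 N m, stays where left
- latch_grip (a point): Middle of the knob's black wing, on its turning axis; moves with the pane. z axis: outward normal of the slope; x axis: along the wing, turning with it. The wing is 60 mm long, 14 mm thick, 24 mm high (12 mm either way along z). The pane's frame face is 24 mm below this point, the 38 mm round steel rose under the knob 20 mm below
- bottle: The loose brown tincture bottle with a pale cap, standing on the counter to the left of the case; 41 mm across, 120 mm tall, about 0.145 kg. Cap 29 mm across over the top 20 mm; below it the shoulder and body, 41 mm, from 104 mm down. Origin: centre of its underside, z up
- bottle_right: Loose tincture bottle, same size, on the ledge right of the gap, by the wood end; leave it. Origin: centre of its underside
- bottle_left: Loose tincture bottle, same size, on the ledge left of the gap, under the edge of the fixed pane; leave it. Origin: centre of its underside
- mug: White tea mug, 82 x 114 x 91 mm, beside the loose bottle on the counter (they may have changed places); leave it. Origin: under its middle
- honey_jar: Full honey jar, 83 mm across, 123 mm tall, on the counter beyond the loose bottle; leave it. Origin: centre of its underside

How it is judged:
By the outcome, as a careful person would: the job done as asked, in the order asked, and still so for the second after the job is handed in, with the robot touching nothing.
It also fails if it takes over 58 s, if anything falls off the work surface, if the arm or the gripper's body presses on something with over 40 N, if the wrist force passes 120 N, or if a joint passes its speed limit or range.

ROBOT

A 6-joint arm with a two-finger parallel gripper is mounted at the origin on a cart in front of the work surface, level with it; the furniture and walls round the work are solid. World frame = base frame: x ahead of the robot, y to its left, z up, the work surface at z = 0. Lengths are in m, angles in rad, forces in N, time in s.
With the tool pointing down it reaches from about 0.3 to 0.875 m from the base axis. Payload 6.4 kg.
Tool frame: the origin (TCP) lies midway between the tips of the shut fingers; the grasp point (between the pads) lies 19 mm behind it (ctrl.tcp_to_grasp is the distance from the TCP to the grasp point, in m); z points along the fingers, y is the direction in which the jaws open and shut (so a half turn about z gives the same grasp; the last joint's range is limited). The gripper opens to 85 mm and grips with 20 to 120 N. Pads are 22 mm wide; open, the fingers measure 114 mm over their backs; the gripper's body (76 mm by 85 mm) begins 54 mm behind the grasp point. The pads swing forward as they close: fully open they stand 13 mm farther back than shut.
Start: joints at [-1.463, 0.181, 1.607, -0, 1.354, -0.206], TCP at [0.178, -0.547, 0.231] pointing down, gripper open.
Joint ranges: [-2.99, 2.99], [-0.89, 2.07], [0.3, 2.58], [-1.14, 4.28], [0, 2.63], [-3.12, 3.12]. Speed limits (rad/s): [2.57, 2.57, 3.01, 3.14, 3.14, 3.14].

INTERFACE

Orientations are given as a unit quaternion [w, x, y, z].
In Python, from bench import monitor, imaging, order, spotter, ctrl gives the robot as it stands.
- The arm moves only by the shell command python3 -m pendant 'ROWS'. ROWS is JSON, a list that holds one entry, the list of rows, each a list of 5 numbers: the shift along the world's x, y, z in mm, then the turn about the world's z in degrees, then the finger opening in mm, from 0 to 85.4. A call has 1 to 8 rows; each row shifts and turns the commanded pose from where the row before left it; what a row does not reach is not made up. A row lasts 1/8 s, in which the tool goes at most 62.5 mm and 10.7 degrees, less where a joint would pass 70% of its speed; a pose out of reach is approached as far as the arm can. A call with a gripper value outside its range is refused whole. The fingers move at their own pace and stop on an object; the grip force is fixed at half the most. Time passes only in rows, so rows that do not move let the fingers close. It gives the time, the measured TCP pose, the force and the opening at its end, in the units of the state.
- monitor.get_obs(): the state, without advancing time (a new reading comes with each control period).
- imaging.camera(name): name is "side" or "top" or "wrist"; returns a dict with "img" (400x640x3 uint8, red, green, blue), "vfov" (degrees; the focal length in pixels is half the picture's height over the tangent of half this angle, whatever the lens; pixels are square), "cx", "cy" (the principal point, pixels), "origin" and "orientation" of the camera in the world. Camera axes: x right, y down, z forward; pixel columns grow to the right and rows downward; lengths in m; the calibration is good to about 2 mm. A picture is of the moment at which its call begins. There is no depth.
- order.hand_in(): hands the job in, once; it reports no verdict.
Trained networks look in the newest picture that a camera, given by its name, has taken for a name from the list of things; names that differ only in an ending like _2 or _b are one class to them, and where a whole thing is asked for, a point or a joint stands for the part that bears it (a point fixed in the world has none). Each returns a list of dicts, best first, with "confidence" (0 to 1); they miss things now and then, are a little off and sometimes report something else, mostly with a low value. They report only what shows in the picture. A call takes as long as a camera call.
- spotter.recognise(camera, thing): "at" ([x, y, z] in m, in the coordinates of the camera as it stood for that picture, good to about 4 mm: the middle of the surface that is visible of it).
- spotter.tip_of(camera, thing): "at" ([x, y, z] in m, in the coordinates of the camera as it stood for that picture, good to about 4 mm: a listed point, or the origin of a listed thing).
The state is a dict: "time_s": time; "q": joint angles; "dq": joint speeds; "joint_efforts": joint torques, N m; "eef_pos": TCP position; "eef_rot": TCP orientation; "wrist_force": force on the tool from outside, world axes, zero at the start; "torque": the same for the moment, N m; "opening": opening from 0.0 (shut) to 1.0 (fully open).
Only numpy, scipy, OpenCV 4.12 (cv2) and the standard library are available. Lean on these libraries where they do the work, as an engineer would, in place of code of your own. Each camera call takes 0.05 s, during which the arm holds its last target. There are 200 camera calls.

## Working session

There is one attempt and no reset: what is moved stays moved. The work goes in short steps, Python scripts to look and compute and a shell command to move; the robot and the scene stay as the last step left them, time stands still between calls to the robot, and variables do not carry over. Pictures are saved under pics/ and viewed, about 8 in all and at most 12, crops included, and the job is handed in when it is done.

```bash
ls; mkdir -p pics
cat > h.py <<'E'
import numpy as np,cv2
from scipy.spatial.transform import Rotation as R
from bench import monitor,imaging,order,spotter,ctrl
def rot(q): return R.from_quat([q[1],q[2],q[3],q[0]]).as_matrix()
def look(n,save=None):
    c=imaging.camera(n)
    if save: cv2.imwrite(f'pics/{save}.png',c['img'][:,:,::-1])
    return c
def W(c,p): return rot(c['orientation'])@np.array(p)+np.array(c['origin'])
def px(c,P):
    v=rot(c['orientation']).T@(np.array(P)-np.array(c['origin'])); f=200/np.tan(np.radians(c['vfov']/2))
    return (c['cx']+f*v[0]/v[2],c['cy']+f*v[1]/v[2])
def find(n,c,t,k='tip_of',m=3):
    for r in getattr(spotter,k)(n,t)[:m]: print(n,k,t,round(r['confidence'],2),W(c,r['at']).round(4),np.round(px(c,W(c,r['at'])),0))
E
python3 - <<'E'
from h import *
o=monitor.get_obs();print({k:np.round(v,3) for k,v in o.items()})
for n in('top','side','wrist'):
    c=look(n,n+'0')
    print(n,c['origin'],c['orientation'],c['vfov'])
    for t in ('case','slope','gap','latch_grip','bottle','bottle_left','bottle_right','mug','honey_jar'): find(n,c,t)
ims=[cv2.imread(f'pics/{n}0.png') for n in('top','side')]
cv2.imwrite('pics/ts0.png',cv2.resize(np.vstack(ims),(480,600)))
E
```

```text
pics
{'time_s': np.float64(0.0), 'q': array([-1.463,  0.182,  1.608, -0.   ,  1.354, -0.206]), 'dq': array([0.001, 0.   , 0.001, 0.001, 0.   , 0.   ]), 'joint_efforts': array([-0.0000e+00, -4.4487e+01, -3.5133e+01, -0.0000e+00,  9.0000e-03,
        0.0000e+00]), 'eef_pos': array([ 0.177, -0.546,  0.23 ]), 'eef_rot': array([-0.001,  0.988,  0.156,  0.   ]), 'wrist_force': array([ 0.113, -1.013,  0.757]), 'torque': array([-0.007,  0.002, -0.013]), 'opening': np.float64(1.0)}
top [-0.30049521  0.26931591  1.19922899] [ 0.20092438 -0.559778    0.7594296  -0.26371325] 46.82363124256094
top tip_of bottle 0.6 [ 0.4642  0.3632 -0.0043] [215. 278.]
top tip_of mug 0.96 [0.4448 0.2191 0.0007] [263. 270.]
top tip_of honey_jar 0.74 [6.177e-01 2.349e-01 1.000e-04] [247. 227.]
top tip_of honey_jar 0.37 [0.447  0.2221 0.0046] [262. 269.]
side [ 1.15137643 -0.64664266  0.73437677] [-0.4516136   0.8093074   0.33399859 -0.17178948] 49.50825687984358
wrist [ 0.24194358 -0.52477548  0.37436793] [ 0.10924244  0.80149069 -0.58245244 -0.08017427] 58.13102765449734
```

View pics/ts0.png

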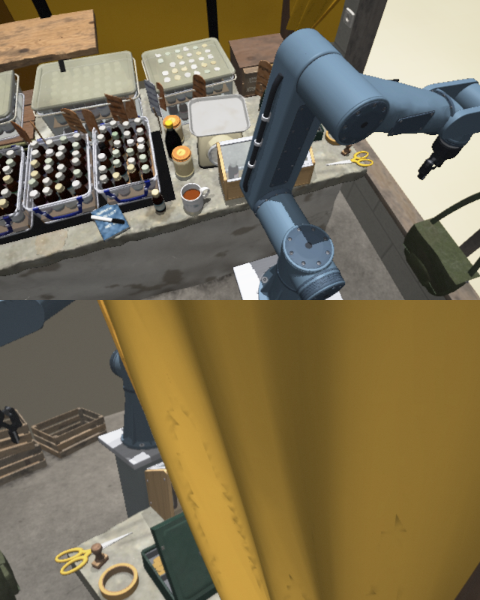

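Run:
```python
from h import *
for n in('top','side'):
  for i in range(2):
    c=look(n)
    for t in ('case','slope','gap','latch_grip','pane','latch','bottle','bottle_left','bottle_right','honey_jar'):
        find(n,c,t,m=2); 
        if t in('case','pane','latch','bottle'): find(n,c,t,'recognise',2)
```

```text
top recognise case 0.87 [0.4556 0.0547 0.1512] [314. 224.]Traceback (most recent call last):
  File "<stdin>", line 6, in <module>
  File "h.py", line 14, in find
    for r in getattr(spotter,k)(n,t)[:m]: print(n,k,t,round(r['confidence'],2),W(c,r['at']).round(4),np.round(px(c,W(c,r['at'])),0))
             ~~~~~~~~~~~~~~~~~~^^^^^
ValueError: it knows: bottle, bottle_left, bottle_right, case, gap, honey_jar, latch_grip, mug, slope
```

The top view shows the loose bottle at about (205,270) px in full-size pixels and the mug beside it. The arm hides the case, at about x 320. The side camera is blocked by a curtain, so I'll look with the wrist camera from above the case.

```bash
python3 -m pendant '[[[10,40,30,-4,85],[12,50,25,-4,85],[14,55,20,-4,85],[14,55,20,-4,85],[14,55,20,-2,85],[14,55,20,0,85],[14,55,20,0,85],[14,55,20,0,85]]]'; python3 -m pendant '[[[10,55,15,0,85],[10,30,0,0,85],[0,0,0,0,85]]]'
python3 - <<'E'
from h import *
for n in('wrist','top'):
    c=look(n,n+'1'); print(n,c['origin'])
    for t in ('case','slope','gap','latch_grip','bottle','bottle_left','bottle_right','mug','honey_jar'): find(n,c,t,m=2)
E
```

```text
time_s: 2.8
eef_pos: [0.2834, -0.1252, 0.4072]
eef_rot: [0.0, 1.0, -0.001, 0.001]
wrist_force: [1.6, 0.2, 0.9]
opening: 0.995
time_s: 3.18
eef_pos: [0.3037, -0.0402, 0.4218]
eef_rot: [0.0, 1.0, 0.002, 0.001]
wrist_force: [0.4, -0.3, 0.3]
opening: 0.995
wrist [ 0.37122078 -0.03847878  0.5649581 ]
wrist tip_of case 0.61 [ 0.4761 -0.0712  0.0016] [339.  26.]
wrist tip_of bottle 0.86 [ 0.4645  0.3678 -0.003 ] [36. 34.]
wrist tip_of mug 0.62 [0.4466 0.2225 0.0031] [135.  47.]
top [-0.30049521  0.26931591  1.19922899]
top tip_of slope 0.68 [ 0.4624  0.3641 -0.0036] [215. 278.]
top tip_of bottle 0.91 [4.622e-01 3.653e-01 1.000e-04] [214. 278.]
top tip_of mug 0.88 [0.448  0.2197 0.0053] [263. 268.]
top tip_of honey_jar 0.89 [ 0.6183  0.2344 -0.0022] [247. 227.]
```

View pics/wrist1.png

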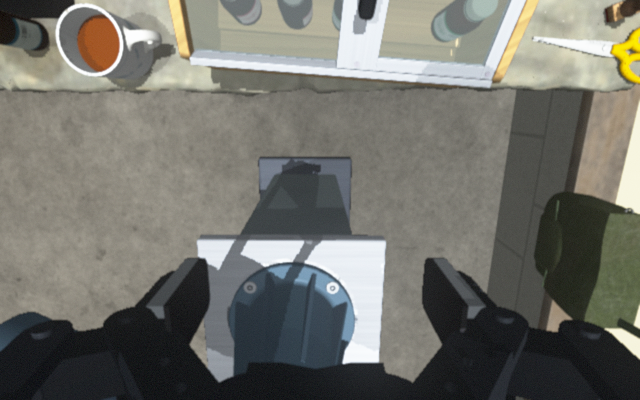

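The wrist view shows the case at the top of the frame. Its front edge runs from (190,55) to (500,85), so it is yawed about −5°, and the knob is at (367,8). I'll move forward for a full view.

```bash
python3 -m pendant '[[[50,-5,0,0,85],[50,-5,0,0,85],[30,-5,0,0,85],[0,0,0,0,85]]]'
python3 - <<'E'
from h import *
n='wrist'
for i in range(2):
    c=look(n,n+'2'); print(c['origin'])
    for t in ('case','slope','gap','latch_grip','bottle_left','bottle_right','honey_jar'): find(n,c,t,m=2)
E
```

```text
time_s: 4.68
eef_pos: [0.4345, -0.057, 0.4201]
eef_rot: [-0.001, 1.0, 0.0, -0.001]
wrist_force: [0.4, -0.9, -0.0]
opening: 0.995
[ 0.50262619 -0.05583961  0.56302457]
wrist tip_of case 0.84 [ 0.4832 -0.0702 -0.0014] [325. 114.]
wrist tip_of latch_grip 0.87 [ 0.4751 -0.0834  0.214 ] [345. 131.]
wrist tip_of bottle_right 0.73 [ 0.6207  0.233  -0.001 ] [113.  14.]
wrist tip_of honey_jar 0.89 [ 0.6182  0.2366 -0.0029] [111.  16.]
[ 0.50064875 -0.05555736  0.56491929]
wrist tip_of case 0.77 [ 0.4786 -0.0705  0.0011] [325. 117.]
wrist tip_of gap 0.71 [4.449e-01 2.214e-01 4.000e-04] [137. 139.]
wrist tip_of latch_grip 0.96 [ 0.4751 -0.0826  0.2124] [344. 130.]
wrist tip_of honey_jar 0.83 [ 0.6166  0.233  -0.0016] [114.  18.]
```

View pics/wrist2.png

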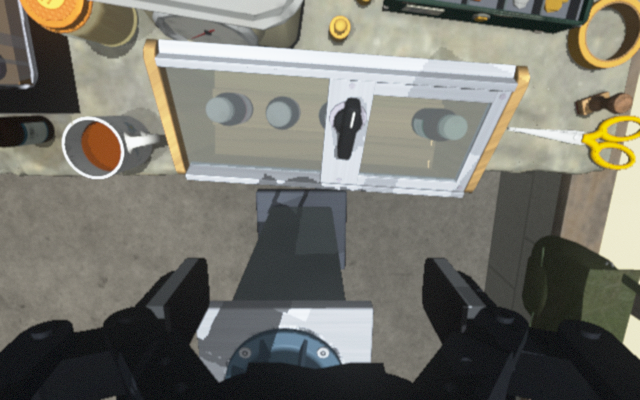

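The case is at about (0.480, −0.070), yawed about −4.8°. The wing is centred near (349,128) px and points up-slope. I'll push its upper end to the right with shut fingers. First I'll go above it and look closely.

```bash
python3 -m pendant '[[[30,0,-30,-5,0],[35,0,-40,0,0],[0,0,-40,0,0],[0,0,0,0,0],[0,0,0,0,0],[0,0,0,0,0]]]'
python3 - <<'E'
from h import *
n='wrist'
for i in range(3):
    c=look(n,n+'3'); 
    for t in ('case','slope','gap','latch_grip'): find(n,c,t,m=1)
o=monitor.get_obs();print(o['eef_pos'],px(c,o['eef_pos']),px(c,[.475,-.083,.213]))
E
```

```text
time_s: 6.22
eef_pos: [0.4994, -0.0573, 0.3138]
eef_rot: [0.001, 0.999, -0.044, 0.002]
wrist_force: [-0.1, -0.5, 0.4]
opening: 0.001
wrist tip_of gap 0.44 [0.4434 0.2218 0.0035] [110. 219.]
wrist tip_of latch_grip 0.64 [ 0.4749 -0.0809  0.2127] [353. 232.]
wrist tip_of latch_grip 0.91 [ 0.4744 -0.0845  0.2128] [359. 232.]
wrist tip_of latch_grip 0.74 [ 0.4754 -0.0819  0.2117] [355. 230.]
[ 0.49848421 -0.05692112  0.31124117] (np.float64(318.56930503559124), np.float64(263.532203396482)) (np.float64(356.74765243378306), np.float64(230.96232496710718))
```

View pics/wrist3.png

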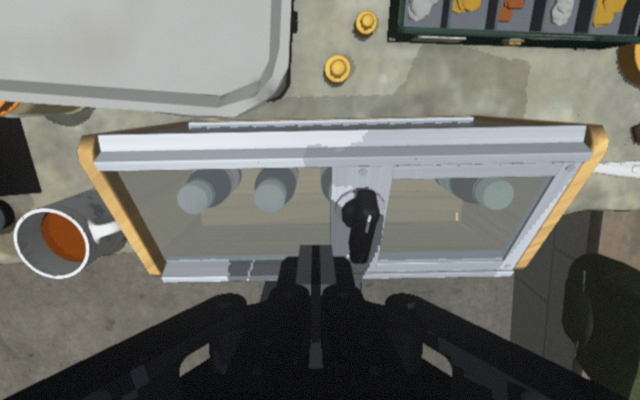

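```bash
python3 -m pendant '[[[4,0,-40,0,0],[0,0,-35,0,0],[0,0,-18,0,0],[0,0,0,0,0]]]';python3 -m pendant '[[[0,-6,0,0,0],[0,-6,0,0,0],[0,-6,0,0,0],[0,0,0,0,0]]]'
```

```text
time_s: 7.48
eef_pos: [0.5019, -0.0567, 0.2173]
eef_rot: [-0.0, 0.999, -0.044, -0.001]
wrist_force: [0.3, -0.0, -0.5]
opening: 0.001
time_s: 7.98
eef_pos: [0.5029, -0.0756, 0.219]
eef_rot: [0.0, 0.999, -0.044, 0.001]
wrist_force: [0.7, 0.8, 0.6]
opening: -0.003
```

```bash
python3 -m pendant '[[[0,-6,0,0,0],[-1,-6,0,0,0],[-1,-6,0,0,0],[-1,-2,-1,0,0],[0,0,0,0,0]]]';python3 -m pendant '[[[-3,0,-1,0,0],[-3,0,-1,0,0],[0,0,0,0,0]]]'
python3 - <<'E'
from h import *
look('wrist','wrist4')
E
```

```text
time_s: 8.6
eef_pos: [0.4994, -0.0954, 0.2173]
eef_rot: [0.0, 0.999, -0.044, -0.0]
wrist_force: [0.4, 1.4, 0.6]
opening: -0.006
time_s: 8.98
eef_pos: [0.4946, -0.0957, 0.2163]
eef_rot: [0.001, 0.999, -0.044, 0.002]
wrist_force: [3.9, -1.2, 2.4]
opening: 0.0
```

View pics/wrist4.png

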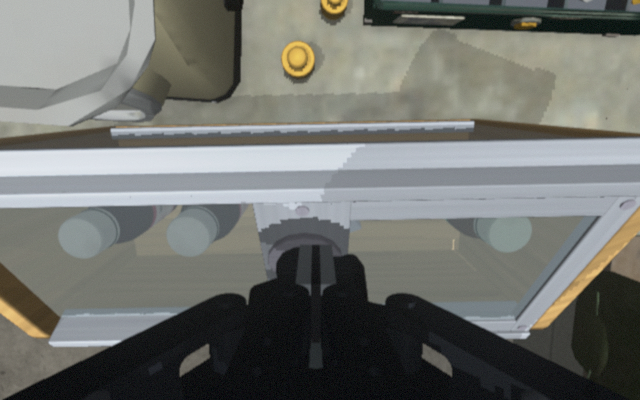

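The wing has turned and its right end shows at (350,265), beside the fingertips. I'll push down-slope until I feel the stop.

```bash
for i in 1; do python3 -m pendant '[[[-3,0,-1,0,0],[0,0,0,0,0]]]'; done;  python3 -m pendant '[[[-2,0,-1,0,0],[0,0,0,0,0]]]'
```

```text
time_s: 9.28
eef_pos: [0.4915, -0.0956, 0.215]
eef_rot: [0.001, 0.999, -0.044, 0.001]
wrist_force: [4.5, -1.9, 1.4]
opening: -0.001
time_s: 9.52
eef_pos: [0.4891, -0.0955, 0.2137]
eef_rot: [0.001, 0.999, -0.044, 0.001]
wrist_force: [4.3, -0.4, 1.2]
opening: 0.001
```

```bash
python3 -m pendant '[[[-2,0,-1,0,0],[0,0,0,0,0]]]';  python3 -m pendant '[[[-2,0,-1,0,0],[0,0,0,0,0]]]'
```

```text
time_s: 9.78
eef_pos: [0.4884, -0.0956, 0.2134]
eef_rot: [0.001, 0.999, -0.044, 0.003]
wrist_force: [9.1, -0.5, 1.4]
opening: -0.006
time_s: 10.02
eef_pos: [0.4881, -0.0957, 0.2134]
eef_rot: [0.001, 0.999, -0.044, 0.005]
wrist_force: [14.0, 0.3, 1.3]
opening: -0.002
```

The force rose with no movement, so the knob is at its stop. I'll back off and go to the right end of the wing.

```bash
python3 -m pendant '[[[14,0,7,0,0],[0,0,40,0,0],[-14,-24,0,0,0],[-13,-18,0,0,0],[0,0,-30,0,0],[0,0,-18,0,0],[0,0,0,0,0]]]'
python3 - <<'E'
from h import *
for i in range(2):
    c=look('wrist','wrist5');find('wrist',c,'latch_grip',m=1)
E
```

```text
time_s: 10.9
eef_pos: [0.4696, -0.1362, 0.2082]
eef_rot: [-0.001, 0.999, -0.044, -0.003]
wrist_force: [-0.3, 0.3, 0.7]
opening: -0.0
wrist tip_of latch_grip 0.95 [ 0.4722 -0.0776  0.2144] [179. 275.]
wrist tip_of latch_grip 0.8 [ 0.4763 -0.0801  0.2141] [184. 267.]
```

View pics/wrist5.png

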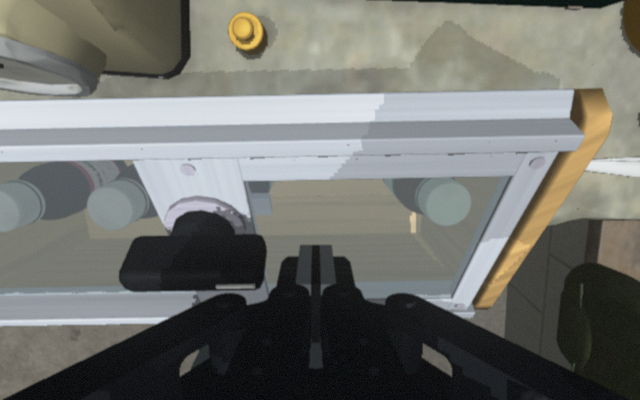

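The wing is now crosswise, at (125–265, 262) px, with the fingers to its right. Next I'll slide the pane left.

```bash
python3 -m pendant '[[[0.5,8,0,0,0],[1,12,0,0,0],[1.3,16,0,0,0],[1.7,20,0,0,0],[1.7,20,0,0,0],[1.7,20,0,0,0],[1.7,20,0,0,0],[1.7,20,0,0,0]]]';python3 -m pendant '[[[1,12,0,0,0],[0.5,6,0,0,0],[0,0,0,0,0]]]'
```

```text
time_s: 12.1
eef_pos: [0.4823, 0.0007, 0.2104]
eef_rot: [0.0, 0.999, -0.043, -0.0]
wrist_force: [-1.2, -1.8, 1.2]
opening: 0.001
time_s: 12.48
eef_pos: [0.4844, 0.0175, 0.2102]
eef_rot: [-0.0, 0.999, -0.043, 0.0]
wrist_force: [-0.9, -0.6, 0.2]
opening: -0.006
```

```bash
python3 -m pendant '[[[0.5,6,0,0,0],[0.5,4,0,0,0],[0,0,0,0,0]]]';python3 -m pendant '[[[0.2,3,0,0,0],[0.2,3,0,0,0],[0,0,0,0,0]]]';python3 -m pendant '[[[0.2,3,0,0,0],[0,0,0,0,0]]]'
```

```text
time_s: 12.85
eef_pos: [0.4869, 0.0222, 0.2116]
eef_rot: [0.005, 0.999, -0.045, 0.002]
wrist_force: [0.5, -19.3, 2.7]
opening: 0.0
time_s: 13.22
eef_pos: [0.4903, 0.0243, 0.2139]
eef_rot: [0.008, 0.999, -0.045, 0.006]
wrist_force: [4.8, -31.5, 7.0]
opening: -0.001
time_s: 13.48
eef_pos: [0.4927, 0.0259, 0.2154]
eef_rot: [0.009, 0.999, -0.046, 0.008]
wrist_force: [10.2, -35.7, 8.9]
opening: -0.0
```

The force rise shows the pane is at its stop. I'll back off and check the wing, the pane and the gap.

```bash
python3 -m pendant '[[[-4,-20,0,0,0],[-2,-12,0,0,0],[0,0,50,0,0],[-10,-20,50,0,85],[-15,-30,30,0,85],[0,0,0,0,85],[0,0,0,0,85],[0,0,0,0,85]]]'
python3 - <<'E'
from h import *
for i in range(3):
    c=look('wrist','wrist6')
    for t in ('case','slope','gap','latch_grip','bottle_left','bottle_right'): find('wrist',c,t,m=2)
o=monitor.get_obs();print(o['eef_pos'],o['wrist_force'])
E
```

```text
time_s: 14.48
eef_pos: [0.4545, -0.045, 0.3385]
eef_rot: [-0.001, 0.999, -0.043, -0.001]
wrist_force: [-0.5, -0.2, 0.0]
opening: 0.992
wrist tip_of gap 0.93 [ 0.4788 -0.1453  0.0262] [396. 130.]
wrist tip_of latch_grip 0.72 [0.482  0.0697 0.2123] [164. 170.]
wrist tip_of bottle_right 0.67 [ 0.4731 -0.217   0.0242] [453. 129.]
wrist tip_of gap 0.79 [ 0.4763 -0.1458  0.0272] [395. 133.]
wrist tip_of latch_grip 0.57 [0.4826 0.0671 0.2097] [168. 169.]
wrist tip_of bottle_left 0.31 [ 0.4726 -0.2166  0.0268] [452. 131.]
wrist tip_of bottle_right 0.55 [ 0.4734 -0.2209  0.0246] [455. 130.]
wrist tip_of slope 0.66 [ 0.4766 -0.1439  0.0254] [393. 133.]
wrist tip_of latch_grip 0.85 [0.4829 0.0703 0.21  ] [164. 169.]
wrist tip_of bottle_right 0.76 [ 0.4721 -0.2207  0.0262] [455. 131.]
[ 0.45492241 -0.045946    0.34031024] [ 0.28306954 -0.45361839 -0.83454251]
```

View pics/wrist6.png

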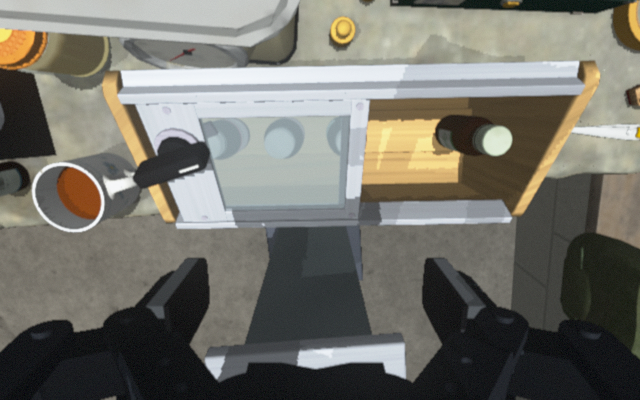

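The pane is open: the knob travelled about 151 mm. However, the last hard push tipped the wing back about 25°, from (140,180) to (208,150) px. I'll press its right end down-slope again to finish the quarter turn.

```bash
python3 -m pendant '[[[31,48,-20,0,0],[30,48,-20,0,0],[0,0,0,0,0],[0,0,0,0,0],[0,0,-40,0,0],[0,0,-36,0,0],[0,0,0,0,0]]]'; python3 -m pendant '[[[-6,0.5,-3,0,0],[-6,0.5,-3,0,0],[-3,0.3,-1.5,0,0],[0,0,0,0,0]]]';python3 -m pendant '[[[-3,0.2,-1.5,0,0],[-2,0,-1,0,0],[0,0,0,0,0]]]'
```

```text
time_s: 16.4
eef_pos: [0.514, 0.0491, 0.2225]
eef_rot: [-0.0, 0.999, -0.045, -0.002]
wrist_force: [0.5, 0.0, -0.1]
opening: -0.002
time_s: 16.9
eef_pos: [0.5018, 0.0511, 0.2181]
eef_rot: [0.0, 0.999, -0.044, 0.002]
wrist_force: [2.3, -0.1, 3.1]
opening: -0.0
time_s: 17.27
eef_pos: [0.4973, 0.0506, 0.2154]
eef_rot: [0.001, 0.999, -0.044, 0.002]
wrist_force: [4.3, -4.3, 3.5]
opening: -0.001
```

```bash
python3 -m pendant '[[[-2,0.2,-1,0,0],[-1,0,-0.5,0,0],[0,0,0,0,0]]]';python3 -m pendant '[[[-1,0.2,-0.5,0,0],[-1,0,-0.5,0,0],[0,0,0,0,0]]]'
```

```text
time_s: 17.65
eef_pos: [0.4969, 0.0505, 0.2154]
eef_rot: [0.001, 0.999, -0.044, 0.005]
wrist_force: [12.7, -5.0, 4.8]
opening: -0.001
time_s: 18.02
eef_pos: [0.4966, 0.0505, 0.2154]
eef_rot: [0.001, 0.999, -0.044, 0.007]
wrist_force: [16.3, -4.7, 5.1]
opening: 0.002
```

The knob is at its stop again. I'll retract and go to look at the loose bottle.

```bash
python3 -m pendant '[[[14,0,7,0,0],[0,0,50,0,0],[0,10,55,0,30],[-10,50,30,0,85],[-15,55,0,1,85],[-15,55,0,2,85],[-10,55,0,2,85],[-10,50,0,0,85]]]'; python3 -m pendant '[[[0,20,0,0,85],[0,0,0,0,85]]]'
python3 - <<'E'
from h import *
for i in range(3):
    c=look('wrist','wrist7')
    for t in ('bottle','mug','honey_jar','latch_grip'): find('wrist',c,t,m=1)
o=monitor.get_obs();print(o['eef_pos'],o['time_s'])
c=look('top','top7');find('top',c,'bottle')
E
```

```text
time_s: 19.02
eef_pos: [0.4433, 0.3288, 0.353]
eef_rot: [0.0, 1.0, 0.0, -0.001]
wrist_force: [0.7, -0.3, 0.1]
opening: 0.991
time_s: 19.27
eef_pos: [0.4443, 0.3475, 0.3528]
eef_rot: [0.001, 1.0, 0.001, -0.001]
wrist_force: [0.3, -0.2, -0.4]
opening: 0.996
wrist tip_of bottle 0.92 [ 0.4634  0.3651 -0.0018] [303. 138.]
wrist tip_of mug 0.71 [0.4467 0.2232 0.0049] [407. 151.]
wrist tip_of honey_jar 0.74 [ 0.6176  0.237  -0.0027] [405.  14.]
wrist tip_of bottle 0.9 [ 0.4635  0.3679 -0.0011] [300. 139.]
wrist tip_of mug 0.75 [0.4463 0.2204 0.0012] [408. 152.]
wrist tip_of honey_jar 0.97 [ 0.6216  0.2348 -0.0029] [405.  12.]
wrist tip_of mug 0.65 [0.4424 0.221  0.0015] [408. 155.]
wrist tip_of honey_jar 0.63 [ 0.6188  0.2347 -0.0011] [406.  14.]
[0.44490618 0.34696239 0.35383325] 20.025
top tip_of bottle 0.79 [ 0.4666  0.3636 -0.0005] [214. 276.]
```

View pics/wrist7.png

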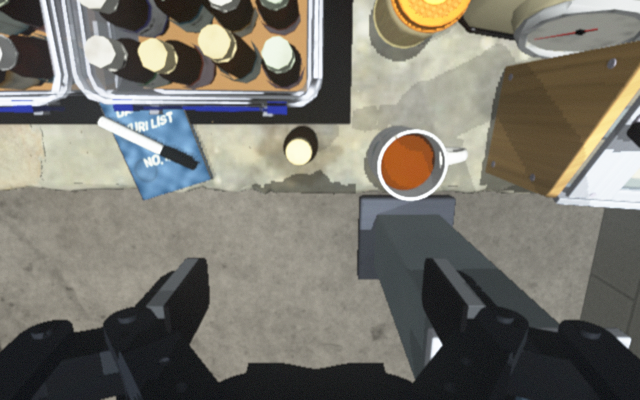

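The bottle stands at (0.4635, 0.366), with its cap at (300,150) px. The crate is about 43 mm beyond it and the mug is well to the right. I'll grip it below the cap, with the hand 7 mm short in x to clear the case's upper track later.

```bash
python3 -m pendant '[[[6,10,-50,0,85],[5.5,9,-55,0,85],[0,0,-55,0,85],[0,0,-50,0,85],[0,0,-40,0,85],[0,0,-23.5,0,85],[0,0,0,0,85]]]'; python3 -m pendant '[[[0,0,0,0,70],[0,0,0,0,55],[0,0,0,0,45],[0,0,0,0,30],[0,0,0,0,30],[0,0,0,0,30]]]'
```

```text
time_s: 21.0
eef_pos: [0.4548, 0.3652, 0.0781]
eef_rot: [0.001, 1.0, -0.0, -0.002]
wrist_force: [-0.5, 0.9, 1.1]
opening: 0.993
time_s: 21.75
eef_pos: [0.4573, 0.3661, 0.0817]
eef_rot: [-0.0, 1.0, -0.0, 0.001]
wrist_force: [-0.7, -1.6, 6.1]
opening: 0.456
```

```bash
python3 -m pendant '[[[0,0,10,0,30],[0,0,25,0,30],[0,0,40,0,30],[0,0,50,0,30],[0,0,50,0,30],[0,0,45,0,30],[0,0,30,0,30],[0,0,15,0,30]]]'; python3 -m pendant '[[[0,-20,0,0,30],[0,-40,0,-1,30],[0,-45,0,-1,30],[0,-45,0,-1,30],[0,-45,0,-1,30],[0,-45,0,-1,30],[0,-45,0,0,30],[0,-45,0,0,30]]]';  python3 -m pendant '[[[0,-45,0,0,30],[0,-45,0,0,30],[0,-40,0,0,30],[0,-25,0,0,30],[2,-15,0,0,30],[0,0,0,0,30],[0,0,0,0,30]]]'
python3 - <<'E'
from h import *
o=monitor.get_obs();print(o['eef_pos'],o['eef_rot'],o['time_s'])
for i in range(3):
    c=look('wrist','wrist8')
    for t in ('bottle','gap','latch_grip','bottle_right','bottle_left','case','slope'): find('wrist',c,t,m=2)
E
```

```text
time_s: 22.75
eef_pos: [0.4566, 0.3662, 0.3476]
eef_rot: [-0.001, 1.0, -0.0, 0.001]
wrist_force: [0.6, -0.1, -2.2]
opening: 0.46
time_s: 23.75
eef_pos: [0.4548, 0.034, 0.3432]
eef_rot: [-0.0, 0.999, -0.044, -0.002]
wrist_force: [-0.4, 0.5, -1.7]
opening: 0.461
time_s: 24.62
eef_pos: [0.4582, -0.1332, 0.3449]
eef_rot: [-0.0, 0.999, -0.043, -0.0]
wrist_force: [0.3, 0.3, -2.2]
opening: 0.459
[ 0.45818999 -0.1332002   0.34485553] [-4.01817010e-04  9.99054967e-01 -4.34613354e-02 -3.52602706e-04] 24.625
wrist tip_of bottle 0.94 [ 0.4639 -0.1334  0.2584] [317. 199.]
wrist tip_of bottle 0.71 [ 0.4794 -0.1473  0.0305] [327. 139.]
wrist tip_of gap 0.65 [ 0.4775 -0.1473  0.0292] [327. 140.]
wrist tip_of latch_grip 0.67 [ 0.4821 -0.0765  0.0273] [271. 141.]
wrist tip_of latch_grip 0.66 [0.4855 0.066  0.2112] [ 61. 178.]
wrist tip_of bottle_right 0.55 [ 0.4727 -0.2173  0.0235] [381. 139.]
wrist tip_of bottle_left 0.72 [ 0.4787 -0.0767  0.0277] [271. 144.]
wrist tip_of case 0.58 [ 0.4776 -0.0689  0.001 ] [268. 143.]
wrist tip_of bottle 0.7 [ 0.4645 -0.1329  0.2612] [316. 199.]
wrist tip_of gap 0.9
[... 239 characters left out ...]
ist tip_of bottle_left 0.93 [ 0.4806 -0.0778  0.028 ] [271. 143.]
wrist tip_of case 0.56 [ 0.4775 -0.0712  0.0013] [269. 143.]
wrist tip_of bottle 0.83 [ 0.4667 -0.1315  0.2616] [313. 197.]
wrist tip_of bottle 0.4 [ 0.4768 -0.1464  0.0259] [325. 141.]
wrist tip_of gap 0.89 [ 0.4757 -0.148   0.0265] [326. 142.]
wrist tip_of latch_grip 0.69 [0.4848 0.0685 0.21  ] [ 59. 179.]
wrist tip_of bottle_right 0.71 [ 0.4715 -0.22    0.0289] [383. 140.]
wrist tip_of bottle_right 0.6 [0.4451 0.2215 0.001 ] [ 62. 185.]
wrist tip_of bottle_left 0.58 [ 0.4832 -0.0812  0.0264] [273. 140.]
wrist tip_of case 0.93 [ 0.4787 -0.0716 -0.0007] [269. 142.]
wrist tip_of slope 0.33 [ 0.4787 -0.1467  0.0266] [325. 139.]
```

View pics/wrist8.png

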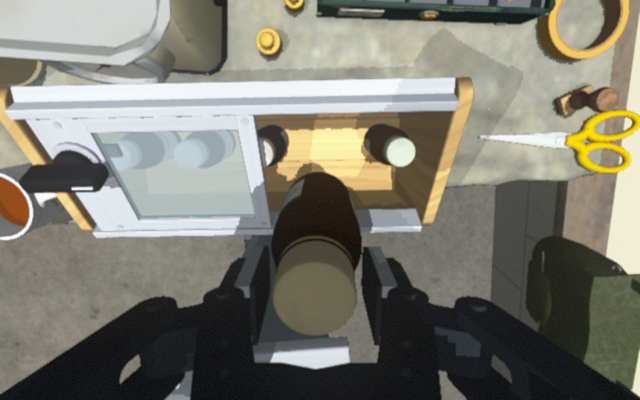

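The knob is crosswise now, at (65,178) px. The neighbours' midpoint agrees with the gap at about (0.477, −0.147), and the bottle hangs upright 7 mm ahead of the TCP, as intended. I'll align and lower it.

```bash
python3 -m pendant '[[[6,-8,0,0,30],[4.5,-6.5,0,0,30],[0,0,-20,0,30],[0,0,-40,0,30],[0,0,-45,0,30],[0,0,-40,0,30],[0,0,-30,0,30],[0,0,-18,0,30]]]'; python3 -m pendant '[[[0,0,0,0,30],[0,0,0,0,30]]]'
python3 - <<'E'
from h import *
o=monitor.get_obs();print(o['eef_pos'])
for i in range(3):
    c=look('wrist','wrist9')
    for t in ('bottle','gap','bottle_right','bottle_left'): find('wrist',c,t,m=2)
E
```

```text
time_s: 26.82
eef_pos: [0.4683, -0.1485, 0.1503]
eef_rot: [-0.001, 0.999, -0.044, -0.001]
wrist_force: [0.8, 0.4, -2.3]
opening: 0.458
time_s: 27.08
eef_pos: [0.4696, -0.1491, 0.1531]
eef_rot: [0.0, 0.999, -0.044, 0.001]
wrist_force: [1.0, -0.9, -1.6]
opening: 0.459
[ 0.46958967 -0.14913385  0.15313182]
wrist tip_of bottle 0.63 [ 0.4773 -0.1502  0.0707] [318. 198.]
wrist tip_of bottle_right 0.68 [ 0.4717 -0.2185  0.0219] [406. 181.]
wrist tip_of bottle_left 0.66 [ 0.4803 -0.0821  0.0276] [229. 187.]
wrist tip_of bottle 0.67 [ 0.4777 -0.1498  0.0732] [318. 198.]
wrist tip_of bottle_right 0.72 [ 0.4743 -0.2171  0.0253] [405. 179.]
wrist tip_of bottle_left 0.81 [ 0.4823 -0.0797  0.0302] [225. 185.]
wrist tip_of bottle_left 0.3 [ 0.4719 -0.2198  0.0252] [409. 181.]
wrist tip_of bottle 0.96 [ 0.4774 -0.1492  0.0706] [317. 197.]
wrist tip_of bottle_right 0.93 [ 0.4746 -0.2207  0.0237] [410. 177.]
wrist tip_of bottle_left 0.85 [ 0.4815 -0.0815  0.0257] [229. 184.]
```

View pics/wrist9.png

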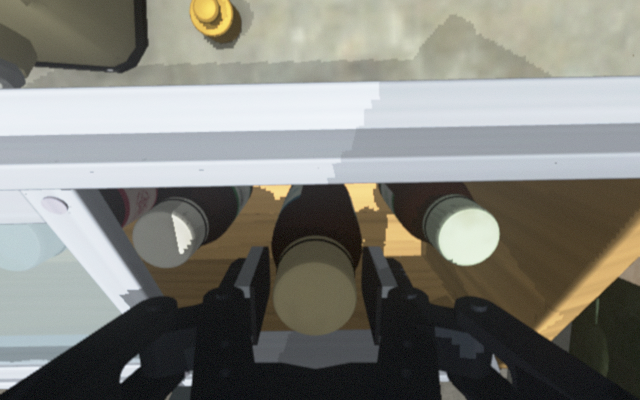

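The bottle is midway between its neighbours: −0.150 against a midpoint of −0.150. I'll lower it gently.

```bash
python3 -m pendant '[[[0,0,-8,0,30],[0,0,-8,0,30],[0,0,-8,0,30],[0,0,-5,0,30],[0,0,0,0,30]]]'; python3 -m pendant '[[[0,0,-4,0,30],[0,0,-4,0,30],[0,0,0,0,30]]]';python3 -m pendant '[[[0,0,-2,0,30],[0,0,-1,0,30],[0,0,0,0,30]]]'
```

```text
time_s: 28.45
eef_pos: [0.4685, -0.1483, 0.1226]
eef_rot: [-0.0, 0.999, -0.044, -0.001]
wrist_force: [-0.8, -0.0, -1.1]
opening: 0.461
time_s: 28.82
eef_pos: [0.4687, -0.1484, 0.1149]
eef_rot: [-0.0, 0.999, -0.044, -0.0]
wrist_force: [-0.1, -0.9, -2.8]
opening: 0.461
time_s: 29.2
eef_pos: [0.4689, -0.1485, 0.1122]
eef_rot: [-0.0, 0.999, -0.044, -0.0]
wrist_force: [0.1, 0.0, -2.1]
opening: 0.464
```

```bash
python3 -m pendant '[[[0,0,-1.5,0,30],[0,0,-1,0,30],[0,0,0,0,30]]]'; python3 -m pendant '[[[0,0,-1,0,30],[0,0,-1,0,30],[0,0,0,0,30]]]'
```

```text
time_s: 29.58
eef_pos: [0.4688, -0.1485, 0.1097]
eef_rot: [-0.0, 0.999, -0.044, -0.0]
wrist_force: [0.0, -0.1, -2.1]
opening: 0.461
time_s: 29.95
eef_pos: [0.469, -0.1489, 0.1079]
eef_rot: [0.0, 0.999, -0.044, 0.0]
wrist_force: [-0.1, -2.5, -2.0]
opening: 0.459
```

```bash
python3 -m pendant '[[[0,0,-1,0,30],[0,0,0,0,30]]]'; python3 -m pendant '[[[0,0,-1,0,30],[0,0,0,0,30]]]'
```

```text
time_s: 30.2
eef_pos: [0.4695, -0.149, 0.1077]
eef_rot: [0.0, 0.999, -0.044, 0.001]
wrist_force: [-2.1, -1.1, 4.1]
opening: 0.462
time_s: 30.45
eef_pos: [0.47, -0.1492, 0.1076]
eef_rot: [0.001, 0.999, -0.044, 0.001]
wrist_force: [-3.5, -1.3, 11.8]
opening: 0.459
```

It has touched down. I'll release in small steps and lift out.

```bash
python3 -m pendant '[[[0,0,1.5,0,38],[0,0,0,0,42],[0,0,0,0,45],[0,0,0,0,48],[0,0,0,0,52],[0,0,0,0,52]]]'; python3 -m pendant '[[[0,0,10,0,52],[0,0,20,0,52],[0,0,30,0,52],[0,0,40,0,52],[0,0,50,0,52],[-10,0,50,0,52],[-10,20,40,0,52],[0,0,0,0,52]]]'
python3 - <<'E'
from h import *
for i in range(4):
    c=look('wrist','wrist10')
    for t in ('bottle','gap','bottle_right','bottle_left','latch_grip'): find('wrist',c,t,m=2)
c=look('top')
for t in ('mug','honey_jar'): find('top',c,t,m=1)
E
```

```text
time_s: 31.2
eef_pos: [0.4695, -0.1511, 0.1086]
eef_rot: [0.002, 0.999, -0.044, 0.001]
wrist_force: [-5.3, -11.2, 8.1]
opening: 0.608
time_s: 32.2
eef_pos: [0.45, -0.128, 0.3509]
eef_rot: [0.001, 0.999, -0.043, 0.003]
wrist_force: [0.3, -0.8, 0.2]
opening: 0.607
wrist tip_of bottle 0.82 [ 0.477  -0.1504  0.0246] [332. 135.]
wrist tip_of bottle 0.69 [0.4825 0.0672 0.2107] [ 69. 170.]
wrist tip_of gap 0.57 [ 0.4763 -0.1479  0.0262] [330. 135.]
wrist tip_of bottle_right 0.83 [ 0.4746 -0.216   0.0282] [383. 132.]
wrist tip_of bottle_left 0.98 [ 0.4841 -0.0791  0.0292] [276. 134.]
wrist tip_of latch_grip 0.56 [0.4831 0.0705 0.2131] [ 63. 171.]
wrist tip_of bottle 0.95 [ 0.48   -0.1507  0.0236] [332. 129.]
wrist tip_of gap 0.87 [ 0.4783 -0.1457  0.0276] [329. 131.]
wrist tip_of bottle_right 0.79 [ 0.4745 -0.2176  0.025 ] [385. 129.]
wrist tip_of bottle_left 0.67 [ 0.4823 -0.0803  0.0268] [277. 132.]
wrist tip_of latch_grip 0.94 [0.484  0.0665 0.211 ] [ 65. 167.]
wrist tip_of bottle 0.71 [ 0.4768 -0.1487  0.0227] [330. 132.]
wrist tip_of gap 0.64 [ 0.4778 -0.1457  0.0264] [328. 132.]
wrist tip_of gap 0.41 [ 0.4713 -0.2186  0.0253] [386. 132.]
wrist tip_of bottle_right 0.81 [ 0.4706 -0.2165  0.0254] [384. 133.]
wrist tip_of bottle_left 0.88 [ 0.4805 -0.0803  0.027 ] [277. 134.]
wrist tip_of latch_grip 0.7 [0.4839 0.0692 0.211 ] [ 62. 168.]
wrist tip_of bottle 0.6 [ 0.4758 -0.1485  0.0257] [330. 134.]
wrist tip_of gap 0.56 [ 0.4781 -0.1492  0.0282] [331. 132.]
wrist tip_of bottle_right 0.65 [ 0.4713 -0.219   0.028 ] [386. 132.]
wrist tip_of bottle_left 0.78 [ 0.48   -0.0815  0.0289] [277. 135.]
wrist tip_of latch_grip 0.9 [0.4825 0.0663 0.2139] [ 64. 170.]
```

View pics/wrist10.png

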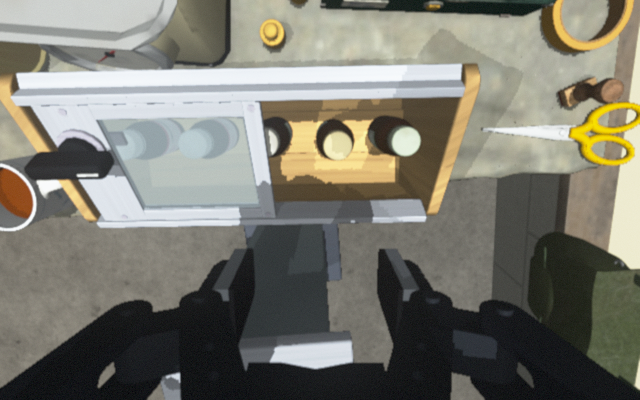

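Run:
```python
from h import *
for i in range(3):
    c=look('top')
    for t in ('mug','honey_jar'): find('top',c,t,m=1)
o=monitor.get_obs();print(o['time_s'],o['wrist_force'])
print(order.hand_in())
```

```text
34.0 [ 0.57459914 -0.39283112  0.20710881]
the job is handed in; nothing more can be done
None
```

I finished the job and handed it in at about 34 s. The pane is open at its stop, and the loose bottle stands upright in the middle of the gap.

**What I did**
- **Latch:** I pushed the wing clockwise to its stop.
- **Pane:** I slid it left until it hit its stop. My last shove was too hard (about 36 N at the wrist) and tipped the wing back roughly 25°, so I pressed it round to its stop again.
- **Bottle:** I gripped it below the cap, lowered it slowly onto the ledge and let go.

**Last checks**
- **Knob and pane:** The wing is crosswise, and the knob has travelled about 151 mm of the 152 mm.
- **Bottle position:** Its base is at about (0.477, −0.150). The midpoint between its neighbours is y −0.149.
- **Neighbours:** Both are upright and where they were, within the measuring noise.
- **Robot:** The arm is clear and the wrist force is about zero.

**Not confirmed**
- **Mug and honey jar:** The final top-camera check found neither, probably because the arm hid them. I never felt contact near them. The mug was still in place at the edge of the last wrist picture.
- **Release force:** The wrist showed about 11 N sideways as the fingers opened inside the case. I don't know what they touched, but nothing had visibly moved afterwards.

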